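# Put the hazelnuts away and latch the bin

## Task

Tip all six hazelnuts from the white scoop into the green storage bin, then stand the empty scoop back upright on the granite board and let go of it. Then close the bin's lid, and turn the latch handle over its cam until it drops fully down into its notch over the closed lid. Leave the jars, the tin and the glass standing where they are.

Things in the scene. Friction and masses are not known exactly. Their poses are not given: they have to be found in the camera images.
- bin: green metal storage bin with an open top, fixed to the worktop, upright. Outside 140 (x) x 170 (y) x 85 mm high, walls 6 mm, inner floor 10 mm above the worktop; origin at the centre of its underside. Its +x side (away from the robot at yaw 0) carries the lid hinge, its -x side a bracket with the latch handle, reaching 50 mm beyond the wall, 79 mm high
- lid_panel (a joint): wooden lid of the bin, 148 (from the hinge to the free edge) x 176 x 8 mm, hinge line along the bin's y at point lid_hinge. 0 = closed flat on the rim (top face then 93 mm above the worktop), grows as it opens up and backwards, 1.57 = upright, stop at 1.9. A stiff, slow hinge: stays where it is above about 1 rad, sinks slowly below that; about 1 N at the free edge moves it
- lid_hinge (a point): middle of the lid's hinge line, on the far (+x) rim of the bin, 85 mm above the worktop (bin frame [0.070, 0, 0.085])
- lid_edge (a point): middle of the lid's free edge on its outer (top) face; 144 mm from the hinge
- latch_turn (a joint): turn of the steel latch handle about its upright pivot. 0 = it points along the bin's +y, unlatched; grows clockwise from above; 1.55 (stop) = along the bin's +x, over the lid. From 0.34 it climbs a cam against a spring (springs back if let go), level top 0.95 to 1.1, beyond 1.15 it snaps forward by itself into the low notch, resting at 1.48 to 1.55. About 4 N sideways at the knob, plus finger rubbing
- latch_lift (a joint): height of the latch handle on its pivot (m): about 0 unlatched, +0.008 on top of the cam, -0.0065 down in the notch; follows the turn
- latch_pivot (a point): on the upright axis of the latch handle, at the underside of the handle when unlatched (bin frame [-0.092, 0, 0.105])
- latch_knob (a point): centre of the red upright knob (20 mm across, 27 mm high) near the end of the latch handle, 58 mm from the pivot axis; this point lies 13 mm above the handle bar and 14 mm below the knob's top. The bar below it is 14 mm wide and 10 mm thick
- scoop: loose white kitchen scoop, about 0.12 kg, holding six hazelnuts, standing on the granite board; origin at the centre of the underside of its pan, z up, mouth to its +x, handle to its -x. Pan 70 x 70 mm, walls 34 mm high and 3 mm thick on three sides, floor 4 mm; at the mouth a ramp rises at 24 degrees to the lip, so it pours when the mouth is tipped down by 55 to 75 degrees
- scoop_handle (a point): middle of the scoop's straight blue handle, a bar along the scoop's x, 92 mm long, 14 mm wide, 18 mm high, its underside 20 mm above the scoop's underside; this point is at [-0.085, 0, 0.029] in the scoop's frame
- scoop_lip (a point): middle of the pouring lip, [0.064, 0, 0.017] in the scoop's frame
- board: dark red granite board fixed flat on the worktop, 145 (x) x 300 (y) x 14 mm high, origin at the centre of its underside
- nut0_center (a point): centre of a brown hazelnut, 19 mm across and 20 mm high, in the scoop at the start
- nut1_center (a point): centre of a brown hazelnut, 19 mm across and 20 mm high, in the scoop at the start
- nut2_center (a point): centre of a brown hazelnut, 19 mm across and 20 mm high, in the scoop at the start
- nut3_center (a point): centre of a brown hazelnut, 19 mm across and 20 mm high, in the scoop at the start
- nut4_center (a point): centre of a brown hazelnut, 19 mm across and 20 mm high, in the scoop at the start
- nut5_center (a point): centre of a brown hazelnut, 19 mm across and 20 mm high, in the scoop at the start
- jam_jar: bystander: jam jar with a green cap, 62 mm across, 86 mm high, origin under its centre
- tin_small: bystander: small food tin, 58 mm across, 72 mm high, origin under its centre
- tumbler: bystander: clear drinking glass, 81 mm across, 92 mm high, origin under its centre
- spice_4: bystander: spice jar with a red cap, 45 mm across, 109 mm high, origin under its centre

How it is judged:
On the way, in this order (a step that is already met when the one before it is completed fails the run):
1. all six hazelnuts are in the bin (x of nut0_center in the frame of bin between -0.066 and 0.066 m and y of nut0_center in the frame of bin between -0.081 and 0.081 m and z of each of nut0_center, nut1_center, nut2_center, nut3_center, nut4_center, nut5_center in the frame of bin below 0.08 m and x of nut1_center in the frame of bin between -0.066 and 0.066 m and y of nut1_center in the frame of bin between -0.081 and 0.081 m and x of nut2_center in the frame of bin between -0.066 and 0.066 m and y of nut2_center in the frame of bin between -0.081 and 0.081 m and x of nut3_center in the frame of bin between -0.066 and 0.066 m and y of nut3_center in the frame of bin between -0.081 and 0.081 m and x of nut4_center in the frame of bin between -0.066 and 0.066 m and y of nut4_center in the frame of bin between -0.081 and 0.081 m and x of nut5_center in the frame of bin between -0.066 and 0.066 m and y of nut5_center in the frame of bin between -0.081 and 0.081 m), for 0.2 s.
2. the scoop stands upright on the granite board, released (x of scoop in the frame of board between -0.0725 and 0.0725 m and y of scoop in the frame of board between -0.15 and 0.15 m and z of scoop in the frame of board between 0.008 and 0.02 m and angle between scoop's own z axis and vertical below 0.12 rad and contact force between scoop and the fingers below 0.1 N and linear speed of scoop below 0.03 m/s), for 0.2 s.
3. the lid is closed (value of joint lid_panel below 0.05 rad), for 0.2 s.
4. the latch handle is down in its notch over the closed lid (value of joint lid_panel below 0.05 rad and value of joint latch_turn above 1.42 rad and value of joint latch_lift below -0.0035 m), for 0.2 s.
At the end, for the whole second after the job is handed in: All six hazelnuts lie inside the bin below its rim; the scoop stands released and still on the board, its centre over the board, within 0.12 rad of upright; the lid is within 0.05 rad of closed; the latch handle is past 1.42 rad and at least 3.5 mm below its unlatched height (all of step 1 and all of step 2 and all of step 4); the robot touches nothing.
It fails at once if the jam jar is pushed more than 30 mm or tipped over (distance of jam_jar from where it was at the start of the episode above 0.03 m or angle between jam_jar's own z axis and vertical above 0.5 rad).
It fails at once if the tin is pushed more than 30 mm or tipped over (distance of tin_small from where it was at the start of the episode above 0.03 m or angle between tin_small's own z axis and vertical above 0.5 rad).
It fails at once if the glass is pushed more than 30 mm or tipped over (distance of tumbler from where it was at the start of the episode above 0.03 m or angle between tumbler's own z axis and vertical above 0.5 rad).
It fails at once if the spice jar is pushed more than 30 mm or tipped over (distance of spice_4 from where it was at the start of the episode above 0.03 m or angle between spice_4's own z axis and vertical above 0.5 rad).
It also fails if it takes over 72 s, if anything falls off the work surface, if the arm or the gripper's body presses on something with over 40 N, if the wrist force passes 120 N, or if a joint passes its speed limit or range.

## Robot

A 7-joint arm with a two-finger parallel gripper is mounted at the origin on a cart in front of the work surface, level with it; the furniture and walls round the work are solid. World frame = base frame: x ahead of the robot, y to its left, z up, the work surface at z = 0. Lengths are in m, angles in rad, forces in N, time in s.
With the tool pointing down it reaches from about 0.375 to 0.925 m from the base axis. Payload 3.1 kg.
Tool frame: the origin (TCP) lies at the very end of the fingers, on their centre line; the grasp point (between the pads) lies tcp_to_grasp behind it (tcp_to_grasp is the distance from the TCP to the grasp point, in m); z points along the fingers, y is the line along which they close (so a half turn about z gives the same grasp; the last joint's range is limited). The gripper opens to 85 mm and grips with 20 to 120 N. Pads are 22 mm wide; open, the fingers measure 114 mm over their backs; the gripper's body (76 mm by 85 mm) begins 54 mm behind the grasp point. The pads swing forward as they close: fully open they stand 13 mm farther back than shut.
Start: joints at [1.239, 0.383, 0.044, 1.598, -0.018, 1.161, -0.05], TCP at [0.151, -0.632, 0.231] pointing down, gripper open.
Joint ranges: [-2.61, 2.61], [-0.41, 2.15], [-1.48, 1.57], [0, 2.5], [-1.57, 4.71], [0.05, 1.97], [-2.85, 2.85]. Speed limits (rad/s): [2.79, 2.79, 3.14, 3.14, 3.14, 3.14, 3.14].

## Interface

Orientations are given as a unit quaternion [w, x, y, z].
In Python, from station import get_state, snapshot, camera_info, finish_job, look_for, place_of, tcp_to_grasp gives the robot as it stands. The module is installed in compiled form; this text tells all that it offers.
- The arm moves only by the tool play_rows, never from a script. Its argument "deltas" is one flat list of numbers, 7 for each row, row after row: the turn, a rotation vector about the tool's x, y, z normalised to -1 to 1, where 1 is 0.08 rad, then the shift along the tool's x, y, z normalised to -1 to 1, where 1 is 0.03 m, then the opening, from -1 (shut) to 1 (fully open). A call has 1 to 12 rows; each row shifts and turns the commanded pose from where the row before left it, along the tool's axes as they then stand; what a row does not reach is not made up. A row lasts 1/8 s, in which the tool goes at most 62.5 mm and 10.7 degrees, less where a joint would pass 70% of its speed; a pose out of reach is approached as far as the arm can. A call with a number of a shift or a turn outside -1 to 1 is refused whole. A call with a gripper value outside its range is refused whole. The fingers move at their own pace and stop on an object; "force" is the grip in N (left out, the last holds). Time passes only in rows, so rows that do not move let the fingers close. It gives the time, the measured TCP pose, the force, the opening and the grip force at its end, in the units of the state.
- get_state(): the state, without advancing time (a new reading comes with each control period).
- snapshot(name): name is "scene" or "top" or "wrist"; returns the picture (480x640x3 uint8, red, green, blue); there is no depth.
- camera_info(name): a dict with "camera_matrix" (3x3 intrinsics, pixels), "dist_coeffs" ([k1, k2, p1, p2, k3] as OpenCV has them; the pictures are not rectified), "extrinsics" (4x4, takes a point from world to camera coordinates); the wrist camera has in their place "mount" (4x4, takes a point from camera to tool coordinates, whose origin is the TCP and whose axes are the flange's). Camera axes: x right, y down, z forward; pixel columns grow to the right and rows downward; lengths in m; the calibration is good to about 2 mm. A picture is of the moment at which its call begins: read the wrist's pose just before it. camera_info takes no time and is no camera call.
- finish_job(): hands the job in; it is judged then, once.
Trained networks look in the newest picture that a camera, given by its name, has taken for a name from the list of things; names that differ only in an ending like _2 or _b are one class to them, and where a whole thing is asked for, a point or a joint stands for the part that bears it (a point fixed in the world has none). Each returns a list of dicts, best first, with "conf" (0 to 1); they miss things now and then, are a little off and sometimes report something else, mostly with a low value. They report only what shows in the picture. A call takes as long as a camera call.
- look_for(query, camera): "centre" ([column, row] in pixels, amid what is visible of it).
- place_of(query, camera): "centre" ([column, row] in pixels: a listed point, or the origin of a listed thing).
The state is a dict: "clock": time; "joints": joint angles; "joint_velocities": joint speeds; "effort": joint torques, N m; "tcp_pos": TCP position; "tool_rot": TCP orientation; "contact_force": force on the tool from outside, world axes, zero at the start; "ft_torque": the same for the moment, N m; "grip_width": opening from 0.0 (shut) to 1.0 (fully open); "gripper_force": force on a finger pad.
Only numpy, scipy, OpenCV 4.12 (cv2) and the standard library are available. Lean on these libraries where they do the work, as an engineer would, in place of code of your own. Each camera call takes 0.05 s, during which the arm holds its last target. There are 200 camera calls.

## Working session

There is one attempt and no reset: what is moved stays moved. The work goes in short steps, Python scripts to look and compute and a tool call to move; the robot and the scene stay as the last step left them, time stands still between calls to the robot, and variables do not carry over. Pictures are saved under pics/ and viewed, at most 11 in all, crops included, and the job is handed in when it is done.

Besides the shell and the picture viewer there is one more tool, called after ">>>" in YAML: its name, and indented under it one key for each argument. play_rows: Moves the arm, as the interface text tells. Its arguments: {"type":"object","properties":{"deltas":{"type":"array","items":{"type":"number"}},"force":{"type":"number"}},"required":["deltas"]}

```bash
mkdir -p pics; cat > h.py <<'E'
import numpy as np, cv2
from scipy.spatial.transform import Rotation as R
from station import *
def cam(n):
    c=camera_info(n);K=np.array(c['camera_matrix']);D=np.array(c['dist_coeffs'])
    if n=='wrist':
        s=get_state();T=np.eye(4);w,x,y,z=s['tool_rot'];T[:3,:3]=R.from_quat([x,y,z,w]).as_matrix();T[:3,3]=s['tcp_pos']
        E=np.linalg.inv(T@np.array(c['mount']))
    else:E=np.array(c['extrinsics'])
    return K,D,E
def onplane(n,px,z):
    K,D,E=cam(n);p=cv2.undistortPoints(np.array([[px]],float),K,D)[0,0]
    Rt=E[:3,:3].T;o=-Rt@E[:3,3];d=Rt@np.array([p[0],p[1],1]);return o+d*(z-o[2])/d[2]
def ray(n,px):
    a=onplane(n,px,0);b=onplane(n,px,.3);return a,(b-a)/np.linalg.norm(b-a)
def proj(n,P):
    K,D,E=cam(n);return cv2.projectPoints(np.array(P,float).reshape(-1,1,3),E[:3,:3],E[:3,3],K,D)[0][:,0]
def tri(rs):
    A=0;b=0
    for o,d in rs:
        M=np.eye(3)-np.outer(d,d);A=A+M;b=b+M@o
    return np.linalg.solve(A,b)
def save(n,f,crop=None):
    im=snapshot(n)
    cv2.imwrite('pics/'+f,im[:,:,::-1]);return im
E
python3 - <<'E'
from h import *
s=get_state();print(s,tcp_to_grasp)
Z=dict(bin=0,lid_hinge=.085,lid_edge=.2,latch_pivot=.105,latch_knob=.118,scoop=.014,scoop_handle=.043,scoop_lip=.031,board=0,jam_jar=0,tin_small=0,tumbler=0,spice_4=0)
for n in('top','scene'):
    save(n,n+'0.png')
    for q,z in Z.items():
        r=place_of(q,n)
        print(n,q,[(round(a['conf'],2),np.round(a['centre']).tolist(),onplane(n,a['centre'],z).round(3).tolist()) for a in r[:2]])
E
```

```text
{'clock': 0.0, 'joints': array([ 1.2391852 ,  0.38383623,  0.04382982,  1.5996018 , -0.01796816,
        1.1611961 , -0.04988887]), 'joint_velocities': array([ 1.34772491e-03,  8.31448996e-04, -2.28747551e-03, -5.75571701e-05,
        1.67732706e-03,  1.82534854e-03, -7.94874018e-04]), 'effort': array([-5.76108832e-04, -4.33464503e+01,  1.02459535e+00, -2.49516964e+01,
        1.07055946e-02,  1.12326784e-02,  1.16666459e-05]), 'tcp_pos': array([ 0.15039024, -0.63137962,  0.2298734 ]), 'tool_rot': array([-1.31061271e-03,  9.93169541e-01,  1.16672650e-01, -1.93422398e-04]), 'contact_force': array([-0.2619429 ,  0.38040135, -0.03989355]), 'ft_torque': array([-0.00699883, -0.01716949,  0.01135764]), 'gripper_force': 0.0, 'grip_width': 0.9984461073815631} 0.0187
top bin [(0.74, [266.0, 244.0], [0.554, 0.128, 0.0])]
top lid_hinge [(0.74, [181.0, 262.0], [0.498, 0.328, 0.085]), (0.7, [258.0, 214.0], [0.614, 0.138, 0.085])]
top lid_edge [(0.82, [248.0, 186.0], [0.653, 0.146, 0.2])]
top latch_pivot [(0.91, [264.0, 272.0], [0.468, 0.123, 0.105]), (0.3, [341.0, 189.0], [0.666, -0.07, 0.105])]

[... 974 characters left out ...]
(0.79, [250.0, 257.0], [0.473, 0.125, 0.105])]
scene latch_knob [(0.74, [225.0, 255.0], [0.457, 0.177, 0.118])]
scene scoop [(0.55, [423.0, 285.0], [0.552, -0.279, 0.014]), (0.36, [396.0, 280.0], [0.546, -0.213, 0.014])]
scene scoop_handle [(0.76, [459.0, 281.0], [0.568, -0.357, 0.043]), (0.15, [266.0, 249.0], [0.534, 0.113, 0.043])]
scene scoop_lip [(0.72, [396.0, 280.0], [0.539, -0.212, 0.031])]
scene board [(0.62, [422.0, 288.0], [0.55, -0.28, 0.0])]
scene jam_jar [(0.85, [183.0, 246.0], [0.508, 0.328, 0.0])]
scene tin_small [(0.88, [188.0, 213.0], [0.606, 0.356, 0.0])]
scene tumbler [(0.86, [355.0, 222.0], [0.693, -0.079, 0.0])]
scene spice_4 [(0.85, [200.0, 308.0], [0.362, 0.228, 0.0])]
```

View images.

View pics/top0.png

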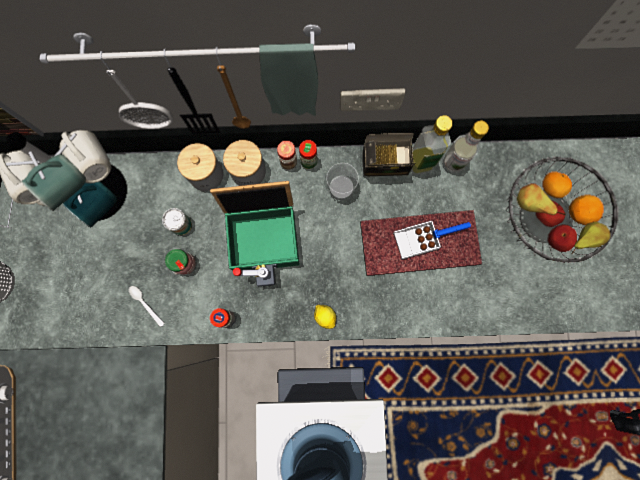

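View pics/scene0.png

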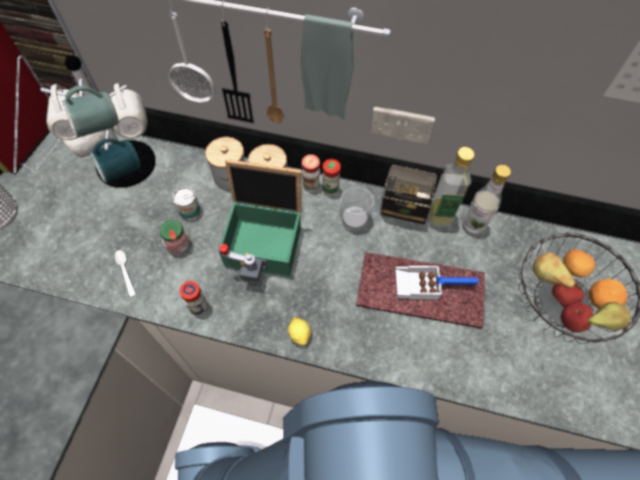

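The pictures agree with the networks. The open bin is at about (262,238) in top, with the knob at (237,272). The scoop is on the board at (420,238), handle to the right and mouth to +y. Next I plan the approach above the handle.

```bash
cat >> h.py <<'E'
def pose():
    s=get_state();w,x,y,z=s['tool_rot'];return R.from_quat([x,y,z,w]).as_matrix(),np.array(s['tcp_pos'])
def Rzy(z,y):
    z=np.array(z,float);z/=np.linalg.norm(z);y=np.array(y,float);y-=z*(y@z);y/=np.linalg.norm(y)
    return np.c_[np.cross(y,z),y,z]
def az(d): a=np.radians(d);return np.array([np.cos(a),np.sin(a),0])
def rows(Rg,pg,n,start=None,dec=2):
    """equal rows (screw) from the measured or given pose"""
    R0,p0=start if start else pose()
    w=R.from_matrix(R0.T@Rg).as_rotvec()/n
    S=sum(R.from_rotvec(w*k).as_matrix() for k in range(n))
    v=np.linalg.solve(S,R0.T@(np.array(pg)-p0))
    r=np.r_[w/.08,v/.03].round(dec);print(n,'x',r.tolist(),'OVER' if abs(r).max()>1 else '')
E
python3 - <<'E'
from h import *
D=[0,0,-1]
rows(Rzy(D,az(12)),[.571,-.358,.18],24)
rows(Rzy(D,az(12)),[.571,-.358,.18],21)
E
```

```text
24 x [0.0, 0.0, -0.81, 0.71, 0.3, 0.07] 
21 x [0.0, 0.0, -0.92, 0.81, 0.34, 0.08]
```

>>> play_rows:
  deltas: [0,0,-0.81,0.71,0.3,0.07,1,0,0,-0.81,0.71,0.3,0.07,1,0,0,-0.81,0.71,0.3,0.07,1,0,0,-0.81,0.71,0.3,0.07,1,0,0,-0.81,0.71,0.3,0.07,1,0,0,-0.81,0.71,0.3,0.07,1,0,0,-0.81,0.71,0.3,0.07,1,0,0,-0.81,0.71,0.3,0.07,1,0,0,-0.81,0.71,0.3,0.07,1,0,0,-0.81,0.71,0.3,0.07,1,0,0,-0.81,0.71,0.3,0.07,1,0,0,-0.81,0.71,0.3,0.07,1]

```text
clock: 2.9
tcp_pos: [0.4176, -0.5803, 0.2059]
tool_rot: [-0.0, 0.874, 0.486, 0.0]
contact_force: [0.1, -0.4, 0.6]
grip_width: 0.999
gripper_force: 0.0
```

>>> play_rows:
  deltas: [0,0,-0.81,0.71,0.3,0.07,1,0,0,-0.81,0.71,0.3,0.07,1,0,0,-0.81,0.71,0.3,0.07,1,0,0,-0.81,0.71,0.3,0.07,1,0,0,-0.81,0.71,0.3,0.07,1,0,0,-0.81,0.71,0.3,0.07,1,0,0,-0.81,0.71,0.3,0.07,1,0,0,-0.81,0.71,0.3,0.07,1,0,0,-0.81,0.71,0.3,0.07,1,0,0,-0.81,0.71,0.3,0.07,1,0,0,-0.81,0.71,0.3,0.07,1,0,0,-0.81,0.71,0.3,0.07,1]

```text
clock: 4.4
tcp_pos: [0.57, -0.3567, 0.1808]
tool_rot: [0.0, 0.624, 0.781, -0.0]
contact_force: [-0.2, -0.3, 0.1]
grip_width: 1.001
gripper_force: 0.0
```

```bash
python3 - <<'E'
from h import *
print(pose()[1],get_state()['joints'].round(2))
save('wrist','w1.png')
for q,z in dict(scoop=.014,scoop_handle=.043,scoop_lip=.031).items():
    print(q,[(round(a['conf'],2),np.round(a['centre']).tolist(),onplane('wrist',a['centre'],z).round(4).tolist()) for a in place_of(q,'wrist')[:2]])
E
```

```text
[ 0.57003208 -0.35673073  0.18079915] [ 0.79  0.5  -0.39  1.57  0.21  1.11  0.57]
scoop [(0.59, [316.0, 126.0], [0.5506, -0.2728, 0.014]), (0.58, [318.0, 150.0], [0.5568, -0.2924, 0.014])]
scoop_handle [(0.95, [315.0, 225.0], [0.5672, -0.3573, 0.043])]
scoop_lip [(0.77, [317.0, 36.0], [0.5359, -0.2141, 0.031])]
```

View pics/w1.png

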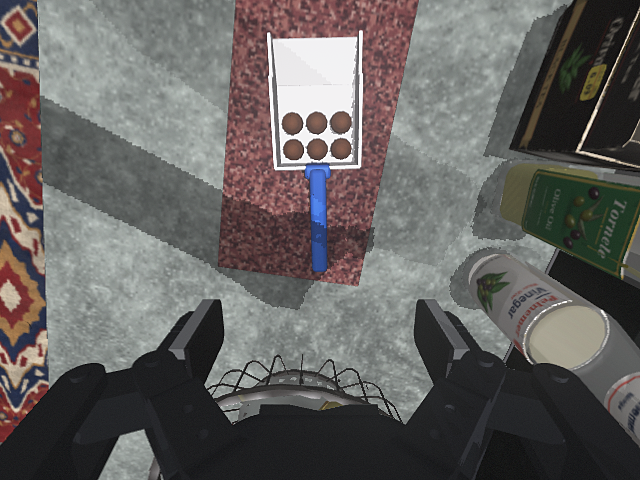

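The wrist view shows the handle straight below between the fingers, spanning (320,170) to (320,270), with six nuts in the pan. I descend and grip.

>>> play_rows:
  deltas: [0,0,0,0,0,0.85,1,0,0,0,0,0,0.85,1,0,0,0,0,0,0.85,1,0,0,0,0,0,0.85,1,0,0,0,0,0,0.85,1,0,0,0,0,0,0.6,1,0,0,0,0,0,0.3,1,0,0,0,0,0,0,-1,0,0,0,0,0,0,-1,0,0,0,0,0,0,-1,0,0,0,0,0,0,-1,0,0,0,0,0,0,-1]
  force: 70

```text
clock: 6.1
tcp_pos: [0.5702, -0.3584, 0.0273]
tool_rot: [0.001, 0.626, 0.78, 0.0]
contact_force: [-0.8, 0.7, 3.1]
grip_width: 0.149
gripper_force: 68.4
```

```bash
cat >> h.py <<'E'
def pour(t,a,lip):
    t=np.radians(t);zz=np.array([0,0,1.]);Rg=Rzy(-(np.cos(t)*zz+np.sin(t)*az(a)),az(a-90))
    return Rg,np.array(lip)-Rg@np.array([.149,0,-.0037])
E
python3 - <<'E'
from h import *
s=pose();A=pour(0,103,[.535,-.212,.20]);B=pour(0,112,[.53,.04,.30]);C=pour(28,118,[.53,.11,.2]);D=pour(45,120,[.535,.12,.15]);E=pour(68,120,[.545,.13,.12])
for g,n in((A,10),(B,16),(C,8),(D,6),(E,7)):
    print(g[1].round(3));rows(*g,n,start=s);s=g
E
```

```text
[ 0.569 -0.357  0.196]
10 x [0.0, 0.0, -0.01, 0.0, -0.0, -0.56] 
[ 0.586 -0.098  0.296]
16 x [0.0, 0.0, -0.12, 0.51, 0.19, -0.21] 
[ 0.593 -0.008  0.267]
8 x [-0.04, -0.76, -0.16, 0.35, 0.18, 0.05] 
[0.589 0.026 0.253]
6 x [-0.04, -0.62, -0.06, 0.19, 0.07, -0.04] 
[0.575 0.079 0.257]
7 x [0.0, -0.72, 0.0, 0.13, 0.07, -0.22]
```

>>> play_rows:
  deltas: [0,0,0,0,0,-0.3,-1,0,0,0,0,0,-0.6,-1,0,0,0,0,0,-0.6,-1,0,0,0,0,0,-0.7,-1,0,0,0,0,0,-0.7,-1,0,0,0,0,0,-0.7,-1,0,0,0,0,0,-0.7,-1,0,0,0,0,0,-0.7,-1,0,0,0,0,0,-0.5,-1,0,0,0,0,0,-0.2,-1]

```text
clock: 7.35
tcp_pos: [0.5703, -0.3584, 0.1989]
tool_rot: [0.001, 0.626, 0.78, 0.0]
contact_force: [-0.6, -0.7, -1.0]
grip_width: 0.151
gripper_force: 68.1
```

>>> play_rows:
  deltas: [0,0,-0.04,0.15,0.06,-0.06,-1,0,0,-0.08,0.35,0.13,-0.15,-1,0,0,-0.12,0.51,0.19,-0.21,-1,0,0,-0.12,0.51,0.19,-0.21,-1,0,0,-0.12,0.51,0.19,-0.21,-1,0,0,-0.12,0.51,0.19,-0.21,-1,0,0,-0.12,0.51,0.19,-0.21,-1,0,0,-0.12,0.51,0.19,-0.21,-1,0,0,-0.12,0.51,0.19,-0.21,-1,0,0,-0.12,0.51,0.19,-0.21,-1,0,0,-0.12,0.51,0.19,-0.21,-1,0,0,-0.12,0.51,0.19,-0.21,-1]

```text
clock: 8.85
tcp_pos: [0.5859, -0.1786, 0.2671]
tool_rot: [0.0, 0.584, 0.812, 0.0]
contact_force: [-0.8, 0.4, -0.8]
grip_width: 0.149
gripper_force: 68.1
```

>>> play_rows:
  deltas: [0,0,-0.12,0.51,0.19,-0.21,-1,0,0,-0.12,0.51,0.19,-0.21,-1,0,0,-0.12,0.51,0.19,-0.21,-1,0,0,-0.12,0.51,0.19,-0.21,-1,0,0,-0.08,0.35,0.13,-0.15,-1,0,0,-0.04,0.15,0.06,-0.06,-1]

```text
clock: 9.6
tcp_pos: [0.5873, -0.0972, 0.2987]
tool_rot: [0.0, 0.564, 0.826, 0.0]
contact_force: [-0.2, -0.3, -1.8]
grip_width: 0.148
gripper_force: 68.1
```

```bash
python3 - <<'E'
from h import *
print(pose()[1],get_state()['joints'].round(2))
s=pose();C=pour(28,118,[.53,.11,.2]);rows(*C,8)
a=place_of('lid_edge','top') if 0 else None
snapshot('top');print(place_of('lid_edge','top')[:1],place_of('scoop_lip','top')[:1],proj('top',s[1]+s[0]@[.149,0,-.0037]))
E
```

```text
[ 0.58731575 -0.0972253   0.298685  ] [ 0.56  0.28 -0.55  1.63  0.15  1.27  0.35]
8 x [-0.04, -0.76, -0.18, 0.36, 0.17, 0.06] 
[{'centre': [248.9, 184.2], 'conf': 0.64}] [{'centre': [320.2, 220.0], 'conf': 0.6}] [[292.20481689 226.40491952]]
```

>>> play_rows:
  deltas: [-0.02,-0.4,-0.09,0.18,0.08,0.03,-1,-0.04,-0.76,-0.18,0.36,0.17,0.06,-1,-0.04,-0.76,-0.18,0.36,0.17,0.06,-1,-0.04,-0.76,-0.18,0.36,0.17,0.06,-1,-0.04,-0.76,-0.18,0.36,0.17,0.06,-1,-0.04,-0.76,-0.18,0.36,0.17,0.06,-1,-0.04,-0.76,-0.18,0.36,0.17,0.06,-1,-0.04,-0.76,-0.18,0.36,0.17,0.06,-1,-0.02,-0.36,-0.09,0.18,0.09,0.03,-1]

```text
clock: 10.88
tcp_pos: [0.5906, -0.0057, 0.2651]
tool_rot: [0.206, 0.498, 0.833, -0.125]
contact_force: [0.5, 0.7, -1.4]
grip_width: 0.151
gripper_force: 68.2
```

```bash
python3 - <<'E'
from h import *
r,p=pose();print(p,'lip',p+r@[.149,0,-.0037],get_state()['joints'].round(2))
D=pour(45,120,[.535,.12,.15]);E=pour(68,120,[.545,.13,.12])
rows(*D,6);rows(*E,8,start=D)
im=save('top','t2.png',);c=im[130:330,150:450];cv2.imwrite('pics/t2c.png',cv2.resize(c,None,fx=2.5,fy=2.5)[:,:,::-1])
E
```

```text
[ 0.59060678 -0.00574596  0.26509118] lip [0.52734951 0.11171753 0.19864168] [ 0.22  0.22 -0.6   1.85  0.68  1.14 -0.18]
6 x [-0.04, -0.62, -0.05, 0.17, 0.08, -0.04] 
8 x [0.0, -0.63, 0.0, 0.11, 0.06, -0.19]
```

View pics/t2c.png

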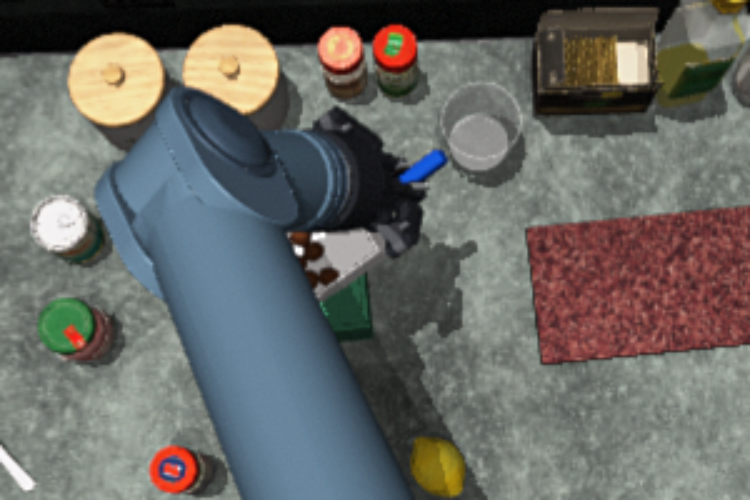

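The scoop, with its nuts, is tipped over the bin at (330,260) in the crop. The wrist is clear of the lid and the glass at (480,125). I go on tipping.

>>> play_rows:
  deltas: [-0.04,-0.62,-0.05,0.17,0.08,-0.04,-1,-0.04,-0.62,-0.05,0.17,0.08,-0.04,-1,-0.04,-0.62,-0.05,0.17,0.08,-0.04,-1,-0.04,-0.62,-0.05,0.17,0.08,-0.04,-1,-0.04,-0.62,-0.05,0.17,0.08,-0.04,-1,-0.04,-0.62,-0.05,0.17,0.08,-0.04,-1]

```text
clock: 11.68
tcp_pos: [0.5902, 0.0246, 0.2546]
tool_rot: [0.331, 0.464, 0.799, -0.192]
contact_force: [0.3, -0.5, -0.7]
grip_width: 0.15
gripper_force: 68.3
```

>>> play_rows:
  deltas: [0,-0.63,0,0.11,0.06,-0.19,-1,0,-0.63,0,0.11,0.06,-0.19,-1,0,-0.63,0,0.11,0.06,-0.19,-1,0,-0.63,0,0.11,0.06,-0.19,-1,0,-0.63,0,0.11,0.06,-0.19,-1,0,-0.63,0,0.11,0.06,-0.19,-1,0,-0.63,0,0.11,0.06,-0.19,-1,0,-0.63,0,0.11,0.06,-0.19,-1,0,0,0,0,0,0,-1,0,0,0,0,0,0,-1,0,0,0,0,0,0,-1,0,0,0,0,0,0,-1]

```text
clock: 13.18
tcp_pos: [0.5769, 0.0762, 0.2594]
tool_rot: [0.484, 0.416, 0.717, -0.281]
contact_force: [0.7, -0.4, -1.4]
grip_width: 0.146
gripper_force: 68.3
```

```bash
python3 - <<'E'
from h import *
s=get_state();r,p=pose();print(p,'lip',p+r@[.149,0,-.0037],s['joints'].round(2),s['contact_force'])
a=snapshot('scene');b=snapshot('wrist')
c=cv2.resize(a[120:320,150:450],(780,520));cv2.imwrite('pics/s3.png',c[:,:,::-1]);
cv2.imwrite('pics/w3.png',b[:,:,::-1])
E
```

```text
[0.57694068 0.07616006 0.25938667] lip [0.54755403 0.1274959  0.12258117] [-0.26  0.48 -0.56  1.95  1.3   1.64 -0.89] [ 0.70074402 -0.36420211 -1.36378722]
```

View pics/w3.png

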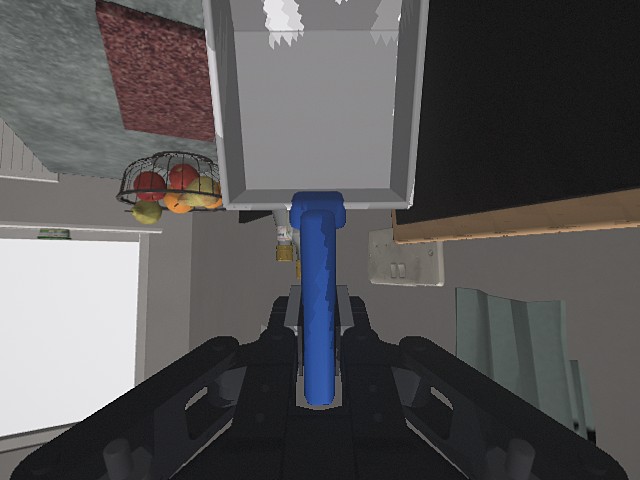

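The visible part of the pan is empty. I back out along the same path, then check the nuts.

```bash
python3 - <<'E'
from h import *
s=pose();D=pour(45,120,[.535,.12,.16]);C=pour(28,118,[.53,.11,.21]);B=pour(0,112,[.53,.04,.30]);A=(Rzy([0,0,-1],az(12.5)),np.array([.5702,-.3584,.10]))
for g,n in((D,6),(C,6),(B,8),(A,14)):
    rows(*g,n,start=s);s=g
E
```

```text
6 x [-0.01, 0.84, -0.0, -0.16, -0.08, 0.22] 
6 x [0.04, 0.62, 0.06, -0.19, -0.08, 0.05] 
8 x [0.04, 0.76, 0.16, -0.34, -0.19, 0.01] 
14 x [0.0, 0.0, 0.15, -0.58, -0.22, 0.47]
```

>>> play_rows:
  deltas: [-0.01,0.84,0,-0.16,-0.08,0.22,-1,-0.01,0.84,0,-0.16,-0.08,0.22,-1,-0.01,0.84,0,-0.16,-0.08,0.22,-1,-0.01,0.84,0,-0.16,-0.08,0.22,-1,-0.01,0.84,0,-0.16,-0.08,0.22,-1,-0.01,0.84,0,-0.16,-0.08,0.22,-1,0.04,0.62,0.06,-0.19,-0.08,0.05,-1,0.04,0.62,0.06,-0.19,-0.08,0.05,-1,0.04,0.62,0.06,-0.19,-0.08,0.05,-1,0.04,0.62,0.06,-0.19,-0.08,0.05,-1,0.04,0.62,0.06,-0.19,-0.08,0.05,-1,0.04,0.62,0.06,-0.19,-0.08,0.05,-1]

```text
clock: 14.78
tcp_pos: [0.5911, -0.0084, 0.2766]
tool_rot: [0.207, 0.5, 0.832, -0.123]
contact_force: [0.1, 0.5, -1.0]
grip_width: 0.154
gripper_force: 68.3
```

>>> play_rows:
  deltas: [0.04,0.76,0.16,-0.34,-0.19,0.01,-1,0.04,0.76,0.16,-0.34,-0.19,0.01,-1,0.04,0.76,0.16,-0.34,-0.19,0.01,-1,0.04,0.76,0.16,-0.34,-0.19,0.01,-1,0.04,0.76,0.16,-0.34,-0.19,0.01,-1,0.04,0.76,0.16,-0.34,-0.19,0.01,-1,0.04,0.76,0.16,-0.34,-0.19,0.01,-1,0.04,0.76,0.16,-0.34,-0.19,0.01,-1]

```text
clock: 15.78
tcp_pos: [0.5832, -0.0991, 0.2958]
tool_rot: [-0.0, 0.559, 0.829, 0.001]
contact_force: [0.1, -0.5, 0.1]
grip_width: 0.146
gripper_force: 68.2
```

```bash
python3 - <<'E'
from h import *
s=pose();print(s[1],get_state()['contact_force'])
rows(Rzy([0,0,-1],az(12.5)),[.5702,-.3584,.10],14)
a=snapshot('top');b=snapshot('scene');w=snapshot('wrist')
f=lambda im,y,x:cv2.resize(im[y:y+130,x:x+170],(400,306))
m=np.hstack([f(a,170,200),f(b,170,190)]);m2=cv2.resize(w,(400,300));m=np.vstack([m[:300],np.hstack([m2,m2*0])])
cv2.imwrite('pics/m4.png',m[:,:,::-1])
E
```

```text
[ 0.58321362 -0.09906438  0.29576961] [ 0.12402461 -0.45976118  0.07140114]
14 x [0.0, -0.0, 0.15, -0.58, -0.22, 0.47]
```

View pics/m4.png

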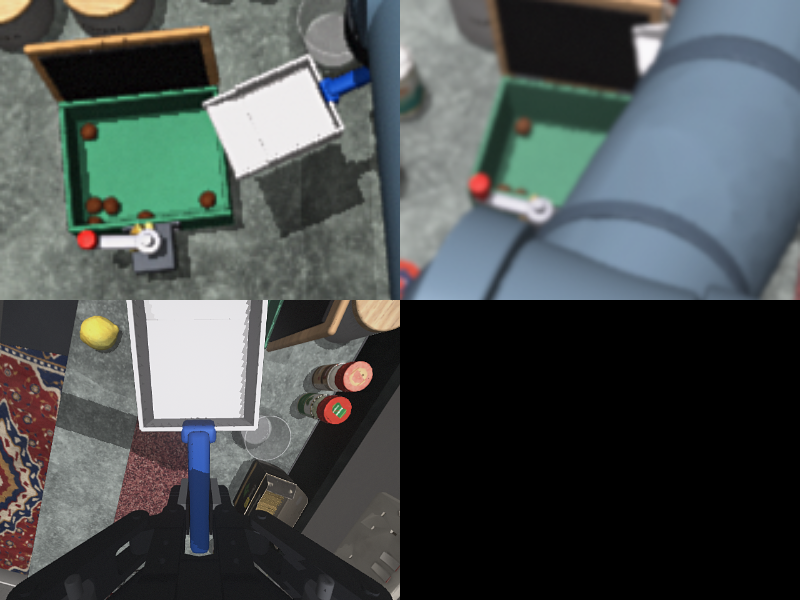

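All six nuts are in the bin in the top view, at (88,132), (95,205), (111,205), (96,220), (145,217) and (207,200), and the scoop is empty. I return it to the board.

>>> play_rows:
  deltas: [0,0,0.15,-0.58,-0.22,0.47,-1,0,0,0.15,-0.58,-0.22,0.47,-1,0,0,0.15,-0.58,-0.22,0.47,-1,0,0,0.15,-0.58,-0.22,0.47,-1,0,0,0.15,-0.58,-0.22,0.47,-1,0,0,0.15,-0.58,-0.22,0.47,-1,0,0,0.15,-0.58,-0.22,0.47,-1,0,0,0.15,-0.58,-0.22,0.47,-1,0,0,0.15,-0.58,-0.22,0.47,-1,0,0,0.15,-0.58,-0.22,0.47,-1,0,0,0.15,-0.58,-0.22,0.47,-1,0,0,0.15,-0.58,-0.22,0.47,-1]

```text
clock: 17.42
tcp_pos: [0.5741, -0.3222, 0.1252]
tool_rot: [0.0, 0.618, 0.787, 0.001]
contact_force: [-0.4, 0.2, -1.5]
grip_width: 0.15
gripper_force: 68.4
```

>>> play_rows:
  deltas: [0,0,0.15,-0.58,-0.22,0.47,-1,0,0,0.15,-0.58,-0.22,0.47,-1,0,0,0,0,0,0.6,-1,0,0,0,0,0,0.6,-1,0,0,0,0,0,0.5,-1,0,0,0,0,0,0.3,-1,0,0,0,0,0,0.1,-1,0,0,0,0,0,0,-1]

```text
clock: 18.42
tcp_pos: [0.57, -0.3577, 0.0351]
tool_rot: [0.001, 0.627, 0.779, 0.001]
contact_force: [-0.1, -0.2, -1.5]
grip_width: 0.151
gripper_force: 68.3
```

Lower the last 8 mm gently, release and lift.

>>> play_rows:
  deltas: [0,0,0,0,0,0.12,-1,0,0,0,0,0,0.08,-1,0,0,0,0,0,0.06,-1,0,0,0,0,0,0,-1]

```text
clock: 18.92
tcp_pos: [0.5697, -0.3579, 0.0273]
tool_rot: [0.0, 0.627, 0.779, 0.001]
contact_force: [0.2, 0.5, 0.1]
grip_width: 0.145
gripper_force: 68.5
```

>>> play_rows:
  deltas: [0,0,0,0,0,0,0,0,0,0,0,0,0,0.5,0,0,0,0,0,0,1,0,0,0,0,0,0,1,0,0,0,0,0,-0.4,1,0,0,0,0,0,-1,1,0,0,0,0,0,-1,1,0,0,0,0,0,-1,0,0,0,0,0,0,-1,-1,0,0,0,0,0,-1,-1,0,0,0,0,0,-1,-1,0,0,0,0,0,-1,-1]

```text
clock: 20.42
tcp_pos: [0.5693, -0.3579, 0.2512]
tool_rot: [0.001, 0.627, 0.779, 0.001]
contact_force: [0.4, 0.1, 0.1]
grip_width: 0.0
gripper_force: 0.0
```

```bash
python3 - <<'E'
from h import *
print(pose()[1])
print('can',tri([ray('top',[242,158]),ray('scene',[268,153])]))
rs={}
for n in('top','scene'):
    im=save(n,n+'5.png')
    for q in('lid_hinge','lid_edge','latch_pivot','latch_knob','bin','scoop','scoop_handle','scoop_lip'):
        r=place_of(q,n)
        if r: rs.setdefault(q,[]).append(ray(n,r[0]['centre']));print(n,q,round(r[0]['conf'],2),np.round(r[0]['centre']))
for q in rs:
    if len(rs[q])==2:print(q,tri(rs[q]).round(3))
g=(Rzy([0,0,-1],az(5)),np.array([.71,.125,.32]));rows(*g,18)
E
```

```text
[ 0.56933115 -0.35788073  0.25117937]
can [0.74120789 0.16587294 0.145087  ]
top lid_hinge 0.86 [259. 214.]
top lid_edge 0.86 [248. 186.]
top latch_pivot 0.64 [264. 272.]
top latch_knob 0.58 [236. 272.]
top bin 0.66 [266. 245.]
top scoop 0.57 [421. 239.]
top scoop_handle 0.64 [455. 227.]
top scoop_lip 0.76 [395. 243.]
scene lid_edge 0.59 [262. 164.]
scene latch_knob 0.81 [228. 256.]
scene bin 0.89 [264. 248.]
scene scoop_handle 0.32 [241. 221.]
scene scoop_lip 0.16 [199. 310.]
lid_edge [0.645 0.141 0.229]
latch_knob [0.473 0.187 0.081]
bin [0.548 0.126 0.016]
scoop_handle [ 0.316 -0.085  0.768]
scoop_lip [ 0.272 -0.053  0.735]
18 x [0.0, -0.0, 0.09, 0.84, 0.4, -0.13]
```

>>> play_rows:
  deltas: [0,0,0.09,0.84,0.4,-0.13,-1,0,0,0.09,0.84,0.4,-0.13,-1,0,0,0.09,0.84,0.4,-0.13,-1,0,0,0.09,0.84,0.4,-0.13,-1,0,0,0.09,0.84,0.4,-0.13,-1,0,0,0.09,0.84,0.4,-0.13,-1,0,0,0.09,0.84,0.4,-0.13,-1,0,0,0.09,0.84,0.4,-0.13,-1,0,0,0.09,0.84,0.4,-0.13,-1,0,0,0.09,0.84,0.4,-0.13,-1,0,0,0.09,0.84,0.4,-0.13,-1,0,0,0.09,0.84,0.4,-0.13,-1]

```text
clock: 22.82
tcp_pos: [0.658, -0.0344, 0.2967]
tool_rot: [0.0, 0.66, 0.751, 0.001]
contact_force: [-0.5, -0.2, 0.9]
grip_width: -0.002
gripper_force: 0.0
```

>>> play_rows:
  deltas: [0,0,0.09,0.84,0.4,-0.13,-1,0,0,0.09,0.84,0.4,-0.13,-1,0,0,0.09,0.84,0.4,-0.13,-1,0,0,0.09,0.84,0.4,-0.13,-1,0,0,0.09,0.84,0.4,-0.13,-1,0,0,0.09,0.84,0.4,-0.13,-1,0,0,0,0,0,0,-1]

```text
clock: 23.7
tcp_pos: [0.712, 0.1273, 0.3204]
tool_rot: [-0.001, 0.674, 0.739, 0.002]
contact_force: [0.2, 1.2, 0.8]
grip_width: 0.001
gripper_force: 0.0
```

```bash
python3 - <<'E'
from h import *
s=pose();print(s[1],get_state()['joints'].round(2))
w=snapshot('wrist');t=snapshot('top')
m=np.hstack([cv2.resize(w,(400,300)),cv2.resize(t[120:320,170:437],(400,300))]);cv2.imwrite('pics/m6.png',m[:,:,::-1])
# lid push path
H=np.array([.62,.136,.085]);b=az(5);up=np.array([0,0,1.])
Rg=Rzy([0,0,-1],b)
def tip(th,r=.115,half=.015,th_=.008):
    return H-b*r*np.cos(th)+up*r*np.sin(th)+th_*(b*np.sin(th)+up*np.cos(th))+b*half
P=[(1.9,np.array([s[1][0],s[1][1],.2]))]+[(t,tip(t)) for t in(1.6,1.3,1.0,.7,.4,.2,.0,-.04)]
st=s
for t,p in P:
    print(t,p.round(3));rows(Rg,p,4,start=st);st=(Rg,p)
E
```

```text
[0.71199678 0.1272873  0.32037019] [ 0.11  0.53 -0.53  1.26  0.26  1.42 -0.3 ]
1.9 [0.712 0.127 0.2  ]
4 x [0.01, -0.01, 0.01, -0.0, -0.0, 1.0] 
1.6 [0.646 0.138 0.2  ]
4 x [0.0, 0.0, 0.0, 0.14, -0.54, 0.0] 
1.3 [0.612 0.135 0.198]
4 x [0.0, 0.0, 0.0, 0.0, -0.29, 0.01] 
1.0 [0.58  0.132 0.186]
4 x [0.0, 0.0, 0.0, 0.0, -0.27, 0.1] 
0.7 [0.552 0.13  0.165]
4 x [0.0, 0.0, 0.0, 0.0, -0.23, 0.17] 
0.4 [0.533 0.128 0.137]
4 x [0.0, 0.0, 0.0, -0.0, -0.17, 0.23] 
0.2 [0.524 0.128 0.116]
4 x [0.0, 0.0, 0.0, 0.0, -0.07, 0.18] 
0.0 [0.52  0.127 0.093]
4 x [0.0, 0.0, 0.0, -0.0, -0.03, 0.19] 
-0.04 [0.52  0.127 0.088]
4 x [0.0, 0.0, 0.0, -0.0, -0.0, 0.04]
```

View pics/m6.png

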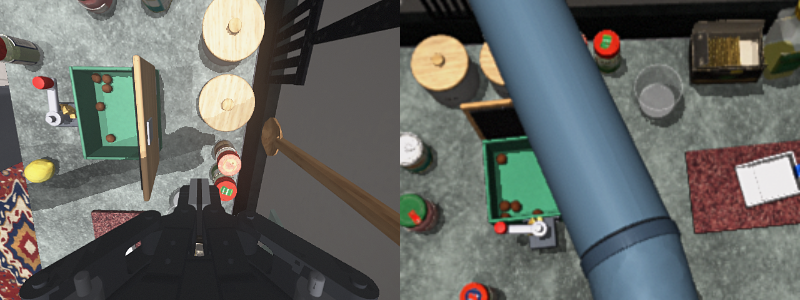

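The wrist view shows the lid upright at (148,130), with the closed fingers behind it, clear of the canisters. I descend and push the lid over.

>>> play_rows:
  deltas: [0,0,0,0,0,1,-1,0,0,0,0,0,1,-1,0,0,0,0,0,1,-1,0,0,0,0,0,1,-1,0,0,0,0.14,-0.54,0,-1,0,0,0,0.14,-0.54,0,-1,0,0,0,0.14,-0.54,0,-1,0,0,0,0.14,-0.54,0,-1]

```text
clock: 24.8
tcp_pos: [0.6469, 0.1308, 0.2002]
tool_rot: [0.002, 0.677, 0.736, 0.001]
contact_force: [1.0, -0.9, -0.0]
grip_width: -0.001
gripper_force: 0.5
```

>>> play_rows:
  deltas: [0,0,0,0,-0.29,0.01,-1,0,0,0,0,-0.29,0.01,-1,0,0,0,0,-0.29,0.01,-1,0,0,0,0,-0.29,0.01,-1,0,0,0,0,-0.27,0.1,-1,0,0,0,0,-0.27,0.1,-1,0,0,0,0,-0.27,0.1,-1,0,0,0,0,-0.27,0.1,-1]

```text
clock: 25.8
tcp_pos: [0.579, 0.1285, 0.1863]
tool_rot: [0.0, 0.676, 0.737, 0.001]
contact_force: [-0.1, 0.1, 0.5]
grip_width: 0.004
gripper_force: 0.1
```

>>> play_rows:
  deltas: [0,0,0,0,-0.23,0.17,-1,0,0,0,0,-0.23,0.17,-1,0,0,0,0,-0.23,0.17,-1,0,0,0,0,-0.23,0.17,-1,0,0,0,0,-0.17,0.23,-1,0,0,0,0,-0.17,0.23,-1,0,0,0,0,-0.17,0.23,-1,0,0,0,0,-0.17,0.23,-1]

```text
clock: 26.8
tcp_pos: [0.5316, 0.1244, 0.1381]
tool_rot: [0.0, 0.676, 0.737, 0.001]
contact_force: [0.2, 0.2, 0.9]
grip_width: -0.002
gripper_force: 0.0
```

>>> play_rows:
  deltas: [0,0,0,0,-0.07,0.18,-1,0,0,0,0,-0.07,0.18,-1,0,0,0,0,-0.07,0.18,-1,0,0,0,0,-0.07,0.18,-1,0,0,0,0,-0.03,0.18,-1,0,0,0,0,-0.03,0.18,-1,0,0,0,0,-0.03,0.18,-1,0,0,0,0,-0.03,0.18,-1,0,0,0,0,0,0.05,-1]

```text
clock: 27.92
tcp_pos: [0.5204, 0.1235, 0.0959]
tool_rot: [0.001, 0.676, 0.737, 0.0]
contact_force: [-5.3, -2.1, 20.2]
grip_width: -0.0
gripper_force: 9.6
```

```bash
python3 - <<'E'
from h import *
s=pose();print(s[1],get_state()['contact_force'])
w=snapshot('wrist');t=snapshot('scene')
m=np.hstack([cv2.resize(w,(400,300)),cv2.resize(t[120:320,170:437],(400,300))]);cv2.imwrite('pics/m7.png',m[:,:,::-1])
for q,z in(('latch_pivot',.105),('latch_knob',.118)):
    for n in('wrist','scene'):print(n,q,[(round(a['conf'],2),np.round(a['centre']),onplane(n,a['centre'],z).round(3)) for a in place_of(q,n)[:2]])
E
```

```text
[0.52035946 0.12347909 0.09589665] [-5.34751748 -2.09103709 20.24238772]
wrist latch_pivot [(0.89, array([196., 300.]), array([0.465, 0.124, 0.105]))]
scene latch_pivot [(0.22, array([189., 212.]), array([0.551, 0.306, 0.105]))]
wrist latch_knob [(0.67, array([172., 180.]), array([0.461, 0.18 , 0.118]))]
scene latch_knob [(0.62, array([197., 308.]), array([0.321, 0.192, 0.118]))]
```

View pics/m7.png

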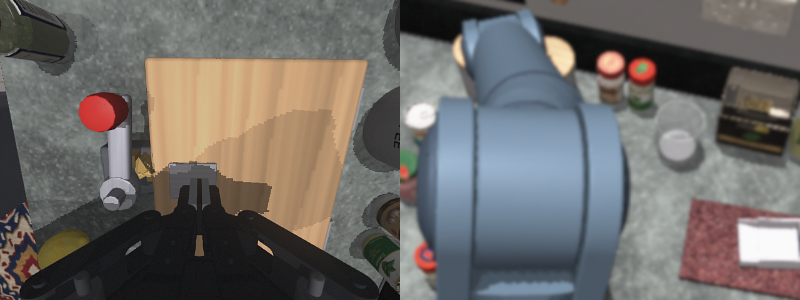

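The lid is flat and closed, with 20 N on the fingers at lid-top height. The red knob is at (103,112) and the pivot at (118,193) in the half-size wrist view. Next I plan the latch arc.

```bash
python3 - <<'E'
from h import *
k=onplane('wrist',[172,180],.128);p=onplane('wrist',[196,300],.105);print(k,p,np.linalg.norm(k[:2]-p[:2]))
s=pose();Rg=Rzy([0,0,-1],az(5))
g1=(Rg,np.array([s[1][0],s[1][1],.18]));rows(*g1,3)
g2=(Rg,np.array([k[0],k[1],.18]));rows(*g2,4,start=g1)
g3=(Rg,np.array([k[0],k[1],.12]));rows(*g3,4,start=g2)
E
```

```text
[0.46587678 0.18145354 0.128     ] [0.46431642 0.12358289 0.105     ] 0.05789168316304784
3 x [0.01, 0.0, -0.0, -0.0, 0.0, -0.93] 
4 x [0.0, 0.0, 0.0, 0.52, -0.41, 0.0] 
4 x [0.0, 0.0, 0.0, 0.0, 0.0, 0.5]
```

>>> play_rows:
  deltas: [0,0,0,0,0,-0.93,-1,0,0,0,0,0,-0.93,-1,0,0,0,0,0,-0.93,-0.2,0,0,0,0.52,-0.41,0,-0.2,0,0,0,0.52,-0.41,0,-0.2,0,0,0,0.52,-0.41,0,-0.2,0,0,0,0.52,-0.41,0,-0.2,0,0,0,0,0,0,-0.2]

```text
clock: 29.22
tcp_pos: [0.4635, 0.1833, 0.1771]
tool_rot: [-0.0, 0.674, 0.739, 0.001]
contact_force: [1.1, -0.1, 0.1]
grip_width: 0.402
gripper_force: 0.0
```

```bash
python3 - <<'E'
from h import *
s=pose();print(s[1],get_state()['grip_width']);im=save('wrist','w8.png')
for q,z in(('latch_pivot',.105),('latch_knob',.128),('lid_edge',.093)):
    print(q,[(round(a['conf'],2),np.round(a['centre']),onplane('wrist',a['centre'],z).round(3)) for a in place_of(q,'wrist')[:2]])
E
```

```text
[0.46352751 0.183288   0.17713721] 0.40239285270366093
latch_pivot [(0.93, array([314., 324.]), array([0.467, 0.122, 0.105]))]
latch_knob [(0.83, array([324., 264.]), array([0.469, 0.179, 0.128]))]
lid_edge [(0.71, array([339., 316.]), array([0.488, 0.122, 0.093]))]
```

View pics/w8.png

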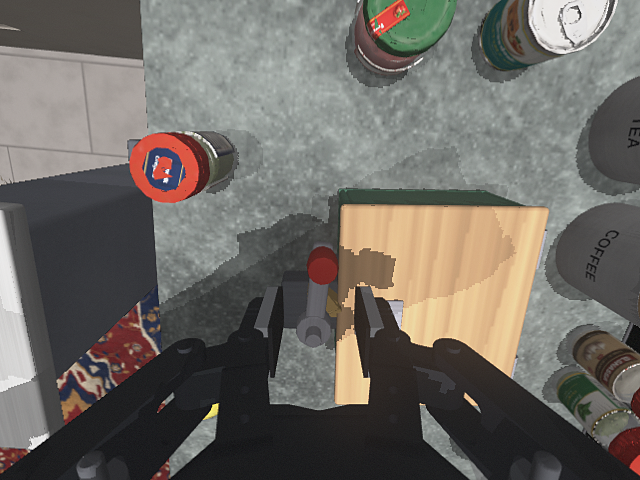

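The knob at (322,264) sits between the fingers, slightly to the +y tool side, and the lid is shut. I descend with a small correction.

```bash
python3 - <<'E'
from h import *
rows(Rzy([0,0,-1],az(0)),[.467,.1805,.12],5)
E
```

```text
5 x [0.01, -0.0, 0.21, -0.0, 0.01, 0.38]
```

>>> play_rows:
  deltas: [0,0,0.21,-0.01,0.03,0.38,-0.2,0,0,0.21,-0.01,0.03,0.38,-0.2,0,0,0.21,-0.01,0.03,0.38,-0.2,0,0,0.21,-0.01,0.03,0.38,-0.2,0,0,0.21,-0.01,0.03,0.38,-0.2,0,0,0,0,0,0,-0.2]

```text
clock: 30.18
tcp_pos: [0.4693, 0.1796, 0.1193]
tool_rot: [-0.0, 0.706, 0.708, -0.0]
contact_force: [0.0, 0.0, 0.5]
grip_width: 0.401
gripper_force: 0.0
```

>>> play_rows:
  deltas: [0,0,1,0,0.155,0,-0.2,0,0,1,0,0.155,0,-0.2,0,0,1,0,0.155,0,-0.2,0,0,1,0,0.155,0,-0.2,0,0,1,0,0.155,0,-0.2,0,0,1,0,0.155,0,-0.2]

```text
clock: 30.92
tcp_pos: [0.4913, 0.1744, 0.1195]
tool_rot: [-0.002, 0.855, 0.519, -0.005]
contact_force: [-11.0, 0.9, 5.6]
grip_width: 0.401
gripper_force: 4.7
```

```bash
python3 - <<'E'
from h import *
s=pose();r=s[0];ya=np.degrees(np.arctan2(r[1,1],r[0,1]));P=np.array([.466,.1225,0]);print(s[1],ya,get_state()['contact_force'],get_state()['joints'].round(2),'ideal',P+.058*az(ya+90))
snapshot('wrist');print([(round(a['conf'],2),np.round(a['centre']),onplane('wrist',a['centre'],.132).round(3)) for a in place_of('latch_knob','wrist')[:2]])
E
```

```text
[0.49125142 0.1744184  0.11946392] -27.43496058637873 [-11.04807666   0.86118386   5.5697846 ] [ 0.03  0.33 -0.51  1.97  0.2   0.9  -1.06] ideal [0.492723 0.173977 0.      ]
[(0.74, array([300., 308.]), array([0.487, 0.181, 0.132]))]
```

>>> play_rows:
  deltas: [0,0,1,0,0.16,-0.05,-0.2,0,0,1,0,0.16,-0.05,-0.2,0,0,1,0,0.16,0,-0.2,0,0,1,0,0.16,0,-0.2,0,0,1,0,0.16,0,-0.2,0,0,1,0,0.16,0,-0.2,0,0,1,0,0.16,0,-0.2]

```text
clock: 31.9
tcp_pos: [0.5192, 0.1554, 0.1233]
tool_rot: [-0.002, 0.965, 0.264, -0.001]
contact_force: [-0.1, 0.7, 0.1]
grip_width: 0.399
gripper_force: 0.6
```

```bash
python3 - <<'E'
from h import *
s=pose();r=s[0];ya=np.degrees(np.arctan2(r[1,1],r[0,1]));P=np.array([.466,.1225,0]);print(s[1],ya,get_state()['contact_force'],get_state()['joints'].round(2),'ideal',P+.058*az(ya+90))
snapshot('wrist');print([(round(a['conf'],2),np.round(a['centre']),onplane('wrist',a['centre'],.132).round(3)) for a in place_of('latch_knob','wrist')[:2]])
E
```

```text
[0.51915632 0.15537582 0.12333614] -59.38806209924821 [-0.09055933  0.66852805  0.14613507] [-0.02  0.34 -0.4   1.93  0.16  0.9  -1.53] ideal [0.51591688 0.1520348  0.        ]
[(0.67, array([301., 324.]), array([0.512, 0.156, 0.132]))]
```

>>> play_rows:
  deltas: [0,0,1,-0.03,0.155,0,-0.2,0,0,1,-0.03,0.155,0,-0.2,0,0,1,-0.03,0.155,0,-0.2,0,0,1,-0.03,0.155,0.04,-0.2,0,0,1,-0.02,0.155,0.04,-0.2,0,0,1,0,0.155,0.04,-0.2,0,0,0,0,0,0,-0.2,0,0,0,0,0,0,-0.2]

```text
clock: 33.0
tcp_pos: [0.528, 0.125, 0.1203]
tool_rot: [-0.001, 1.0, 0.028, 0.001]
contact_force: [-0.3, -0.0, 0.2]
grip_width: 0.402
gripper_force: 0.0
```

```bash
python3 - <<'E'
from h import *
s=pose();r=s[0];ya=np.degrees(np.arctan2(r[1,1],r[0,1]));P=np.array([.466,.1225,0]);print(s[1],ya,get_state()['contact_force'],get_state()['joints'].round(2),'ideal',P+.058*az(ya+90))
im=save('wrist','w9.png')
for q,z in(('latch_pivot',.099),('latch_knob',.121)): print(q,[(round(a['conf'],2),np.round(a['centre']),onplane('wrist',a['centre'],z).round(3)) for a in place_of(q,'wrist')[:2]])
E
```

```text
[0.52796161 0.12504843 0.12032568] -86.84376071432709 [-0.29834874 -0.02267908  0.21511084] [-0.05  0.33 -0.3   1.94  0.12  0.88 -1.93] ideal [0.52391202 0.12569342 0.        ]
latch_pivot [(0.73, array([312., 387.]), array([0.458, 0.124, 0.099]))]
latch_knob [(0.91, array([301., 312.]), array([0.522, 0.132, 0.121]))]
```

View pics/w9.png

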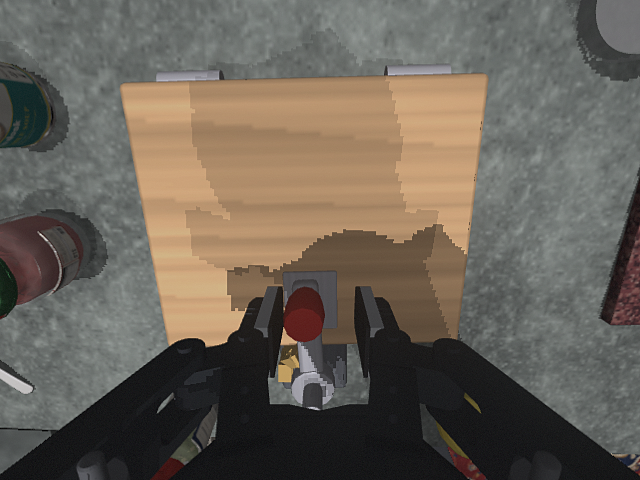

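The handle lies over the lid, with the bar from (312,388) to (303,310), so the turn is about 1.5. I nudge it against the stop, then back off and lift.

>>> play_rows:
  deltas: [0,0,0,0,0.08,0,-0.2,0,0,0,0,0.08,0,-0.2,0,0,0,0,0.06,0,-0.2,0,0,0,0,0,0,-0.2]

```text
clock: 33.65
tcp_pos: [0.5279, 0.1228, 0.1203]
tool_rot: [-0.003, 1.0, 0.028, 0.002]
contact_force: [0.8, 6.4, -1.9]
grip_width: 0.401
gripper_force: 3.4
```

>>> play_rows:
  deltas: [0,0,0,0,-0.2,0,-0.2,0,0,0,0,-0.06,0,0,0,0,0,0,0,-0.5,0,0,0,0,0,0,-1,0,0,0,0,0,0,-1,0,0,0,0,-0.7,0,-1,0,0,0,0,-0.7,0,-1,0,0,0,0,0,0,0,0]

```text
clock: 34.65
tcp_pos: [0.4864, 0.1239, 0.2589]
tool_rot: [-0.001, 1.0, 0.027, 0.004]
contact_force: [0.7, -0.3, -0.2]
grip_width: 0.5
gripper_force: 0.0
```

```bash
python3 - <<'E'
from h import *
s=pose();print(s[1],get_state()['contact_force'])
K={}
for n in('wrist','top','scene'):
    im=snapshot(n);K[n]=im
    for q,z in(('latch_pivot',.099),('latch_knob',.1215),('scoop',.014),('jam_jar',0),('spice_4',0)): print(n,q,[(round(a['conf'],2),np.round(a['centre']),onplane(n,a['centre'],z).round(3)) for a in place_of(q,n)[:1]])
m=np.hstack([cv2.resize(K['wrist'],(400,300)),cv2.resize(K['top'][150:350,170:437],(400,300))])
m=np.vstack([m,np.hstack([cv2.resize(K['scene'][120:320,170:437],(400,300)),cv2.resize(K['top'][180:300,340:500],(400,300))])])
cv2.imwrite('pics/m10.png',m[:,:,::-1])
E
```

```text
[0.48636487 0.12389624 0.25888372] [ 0.7498474  -0.32264273 -0.1906636 ]
wrist latch_pivot [(0.69, array([315., 241.]), array([0.464, 0.125, 0.099]))]
wrist latch_knob [(0.66, array([310., 185.]), array([0.52 , 0.132, 0.122]))]
wrist scoop []
wrist jam_jar [(0.96, array([139., 176.]), array([0.501, 0.337, 0.   ]))]
wrist spice_4 [(0.94, array([236., 289.]), array([0.358, 0.226, 0.   ]))]
top latch_pivot [(0.61, array([259., 273.]), array([0.464, 0.136, 0.099]))]
top latch_knob []
top scoop [(0.96, array([421., 239.]), array([ 0.552, -0.277,  0.014]))]
top jam_jar [(0.7, array([265., 245.]), array([0.552, 0.131, 0.   ]))]
top spice_4 [(0.58, array([226., 318.]), array([0.363, 0.234, 0.   ]))]
scene latch_pivot [(0.83, array([248., 257.]), array([0.476, 0.131, 0.099]))]
scene latch_knob [(0.56, array([257., 236.]), array([0.522, 0.123, 0.121]))]
scene scoop [(0.69, array([421., 286.]), array([ 0.547, -0.273,  0.014]))]
scene jam_jar []
scene spice_4 []
```

View pics/m10.png

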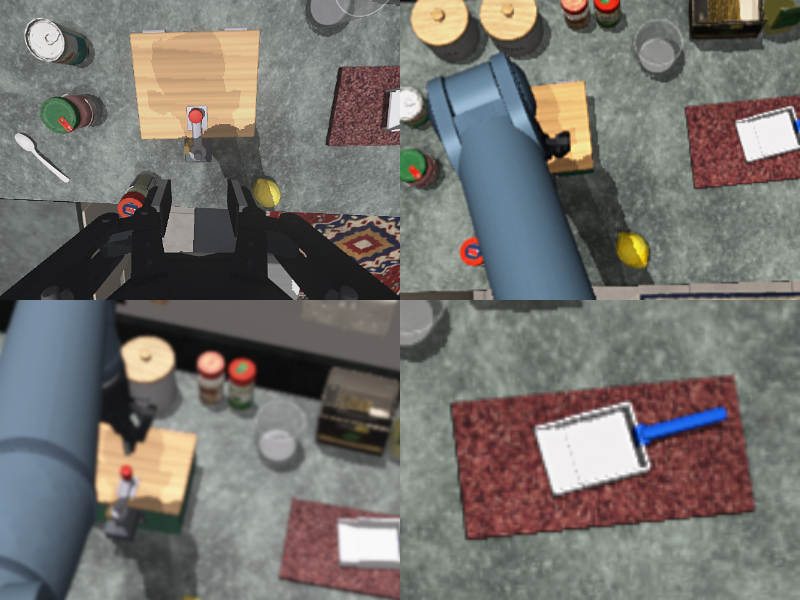

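The latch bar holds over the lid at about 1.5 rad after release. It met its stop at 6 N, and the notch can only be reached past the cam. The scoop stands on the board and the bystanders are in place, so I hand in.

```bash
python3 -c "
from station import *
print(finish_job())"
```

```text
the job is handed in; nothing more can be done
None
```

I handed the job in at about 35 s: all six hazelnuts are in the bin, the empty scoop stands released on the board, the lid is closed, and the jars, tin and glass were not touched. The latch handle rests at about 1.5 rad over the lid and met its stop. I judged its drop into the notch from that, since I could not measure the height directly, and the hand-in returned no verdict.

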